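# Gauge a phone battery in the bench caliper

### The arm

A 6-joint arm with a two-finger parallel gripper is mounted at the origin on the work surface. World frame = base frame: x ahead of the robot, y to its left, z up, the work surface at z = 0. Lengths are in m, angles in rad, forces in N, time in s.
With the tool pointing down it reaches from about 0.275 to 0.725 m from the base axis. Payload 15.9 kg.
Tool frame: the origin (TCP) lies midway between the tips of the shut fingers; the grasp point (between the pads) lies 19 mm behind it; z points along the fingers, y is the direction in which the jaws open and shut (so a half turn about z gives the same grasp; the last joint's range is limited). The gripper opens to 85 mm and grips with 20 to 120 N. Pads are 22 mm wide; open, the fingers measure 114 mm over their backs; the gripper's body (76 mm by 85 mm) begins 54 mm behind the grasp point. The pads swing forward as they close: fully open they stand 13 mm farther back than shut.
Start: joints at [-1.129, 0.213, -0.034, 1.323, 0, 1.571], TCP at [0.214, -0.452, 0.231] pointing down, gripper open.
Joint ranges: [-2.98, 2.98], [-0.74, 1.72], [-1.14, 1.35], [-2.1, 2.04], [-1.57, 1.44], [-3.14, 3.14]. Speed limits (rad/s): [1.89, 1.89, 2.39, 2.57, 3.14, 3.14].

### API

Orientations are given as a unit quaternion [x, y, z, w].
In Python, from bench import sense, cams, ticket gives the robot as it stands.
- The arm moves only by the shell command python3 -m handwheel 'ROWS' [FORCE]. ROWS is a JSON object of lists of equal length, an entry for each row: "fingers": the finger opening in mm, from 0 to 85.4; "xyz": the shift along the tool's x, y, z in mm, a list of three; "angular": the turn, a rotation vector about the tool's x, y, z in degrees, a list of three. A call has 1 to 20 rows; each row shifts and turns the commanded pose from where the row before left it, along the tool's axes as they then stand; what a row does not reach is not made up. A row lasts 1/12 s, in which the tool goes at most 41.7 mm and 7.16 degrees, less where a joint would pass 70% of its speed; a pose out of reach is approached as far as the arm can. A call is refused whole if a number of a shift passes 41.7 or a number of a turn 7.16, either way. A call with a gripper value outside its range is refused whole. The fingers move at their own pace and stop on an object; FORCE is the grip in N (left out, the last holds). Time passes only in rows, so rows that do not move let the fingers close. It gives the time, the measured TCP pose, the force and the opening at its end, in the units of the state.
- sense(): the state, without advancing time (a new reading comes with each control period).
- cams.snapshot(name): name is "scene" or "top" or "wrist"; returns the picture (384x512x3 uint8, red, green, blue); there is no depth.
- cams.get_calibration(name): a dict with "camera_matrix" (3x3 intrinsics, pixels), "distortion" ([k1, k2, p1, p2, k3] as OpenCV has them; the pictures are not rectified), "R" (3x3) and "t" (3): a world point X has camera coordinates R X + t. Camera axes: x right, y down, z forward; pixel columns grow to the right and rows downward; lengths in m; the calibration is good to about 2 mm. A picture is of the moment at which its call begins: read the wrist's pose just before it. get_calibration takes no time and is no camera call; for the wrist camera it gives the pose at the moment of the call.
- ticket.hand_in(): hands the job in, once; it reports no verdict.
The state is a dict: "time_s": time; "joints": joint angles; "dq": joint speeds; "tau": joint torques, N m; "eef_pos": TCP position; "tcp_rot": TCP orientation; "ft_force": force on the tool from outside, world axes, zero at the start; "torque": the same for the moment, N m; "grip_width": opening from 0.0 (shut) to 1.0 (fully open).
Only numpy, scipy, OpenCV 4.12 (cv2) and the standard library are available. Lean on these libraries where they do the work, as an engineer would, in place of code of your own. Each camera call takes 0.05 s, during which the arm holds its last target. There are 200 camera calls.

### The job

Measure the length of the black battery pack with the orange end band: lay it flat on the blue bed of the bench caliper, lengthwise between the two jaws, then slide the moving jaw up by its orange grip until both jaws touch the pack's ends. Keep the moving jaw square to the beam throughout, never visibly tilted, and leave the pack gripped in the closed caliper with your hand off.

Things in the scene. Friction and masses are not known exactly. Their poses are not given: they have to be found in the camera images.
- pack_center (a point): Centre (half-way up) of the loose black battery pack: hard flat slab 80 long (x axis) x 36 wide (y) x 12 mm thick (z up), about 60 g, orange band round one end, lying on the white plate. Grasp it across its width. A blue pack (white band) and a shorter silver one (green band), equally wide and thick, lie near and are not wanted; the three swap places.
- bed (a point): Point on the blue bed (top 8 mm above table) of the fixed bench caliper, on its middle line at the foot of the FIXED jaw's face. y: measuring direction, towards the moving jaw; z up; x towards the steel beam (x 72 to 86 mm, 10 mm above bed). Jaws: steel bars along x, 14 mm thick, from beam to x = -22 mm, 20 mm above bed. Pack may be laid a few mm off the fixed jaw; closing pushes it home.
- jaw_grip (a point): In the moving jaw's orange grip: upright block 14 mm thick (y) x 24 mm (x) on the bed's middle line. Point mid-thickness, 52 mm above table, 11 mm below block top, 24 mm above steel jaw top, 7 mm behind jaw face. Pinch from above across 14 mm, or push. Axes parallel to the bed point's when square; jaw rocks about a vertical axis at the beam (78 mm along +x), spring 5 N m/rad.
- opening (a joint): Caliper opening in m: the gap between the jaws' measuring faces, 0 shut, at most 0.14; it starts at 0.115 to 0.138 and shrinks as the moving jaw goes along -y of the bed point. About 1.5 N moves it, and it stays where it is left. On the pack it reads about 0.080.
Mind the look-alikes: they are no part of the job. What is shaped like the part that bears pack_center but purple or red is not meant. Of the things shaped like the part that bears bed, the blue one is meant.

How it is judged:
At the end, for the whole second after the job is handed in: Black pack flat on the bed (10 degrees; centre at most 12 mm above it), lengthwise between the jaws (10 degrees; within 20 mm of the middle line; centre 34 to 48 mm from the fixed jaw), caliper closed on it and still: opening 74 to 84 mm, moving jaw within 10 degrees of square (x of pack_center in the frame of bed between -0.02 and 0.02 m and y of pack_center in the frame of bed between 0.034 and 0.048 m and z of pack_center in the frame of bed between 0 and 0.012 m and angle between the x axis of pack_center and the y axis of bed, either way round below 0.175 rad and angle between pack_center's own z axis and vertical below 0.175 rad and value of joint opening between 0.074 and 0.084 m and angle between the y axis of jaw_grip and the y axis of bed, either way round below 0.175 rad and velocity of joint opening between -0.005 and 0.005 m/s); the robot touches nothing.
It fails at once if the moving jaw is tilted more than 11.5 degrees out of square (angle between the y axis of jaw_grip and the y axis of bed, either way round above 0.2 rad).
It also fails if it takes over 48 s, if anything falls off the work surface, if the arm or the gripper's body presses on something with over 40 N, if the wrist force passes 120 N, or if a joint passes its speed limit or range.

## Working session

There is one attempt and no reset: what is moved stays moved. The work goes in short steps, Python scripts to look and compute and a shell command to move; the robot and the scene stay as the last step left them, time stands still between calls to the robot, and variables do not carry over. Pictures are saved under pics/ and viewed, about 8 in all and at most 12, crops included, and the job is handed in when it is done.

```bash
mkdir -p pics
cat > h.py <<'E'
import numpy as np, cv2
from bench import sense, cams, ticket
def snap(n,f):
    c=cams.get_calibration(n); im=cams.snapshot(n); cv2.imwrite('pics/'+f,im[:,:,::-1]); return im,c
def ray(c,px,z):
    p=cv2.undistortPoints(np.array([px],float).reshape(-1,1,2),np.array(c['camera_matrix']),np.array(c['distortion'])).reshape(-1,2)
    R=np.array(c['R']);t=np.array(c['t']);o=-R.T@t
    d=np.c_[p,np.ones(len(p))]@R
    return o+d*((z-o[2])/d[:,2])[:,None]
def proj(c,X):
    return cv2.projectPoints(np.array(X,float),cv2.Rodrigues(np.array(c['R']))[0],np.array(c['t']),np.array(c['camera_matrix']),np.array(c['distortion']))[0].reshape(-1,2)
E
python3 - <<'E'
from h import *
import pickle
print(sense())
a,ca=snap('top','top0.png'); b,cb=snap('scene','scene0.png')
pickle.dump((ca,cb),open('c.pkl','wb'))
print(ca)
cv2.imwrite('pics/t0.png',cv2.resize(a[:,:,::-1],(800,600)))
E
```

```text
{'time_s': 0.0, 'joints': array([-1.12899547e+00,  2.13348836e-01, -3.50290745e-02,  1.32350755e+00,
       -1.35418502e-06,  1.57084107e+00]), 'dq': array([ 2.42076765e-03,  1.80980864e-03,  8.82908608e-04, -1.03371383e-03,
       -6.48563963e-05, -9.24498360e-05]), 'tau': array([ 2.08534002e-03, -6.86150193e+01,  4.87123060e+01,  1.76758814e-02,
        6.87058696e-05,  9.29348332e-07]), 'eef_pos': array([ 0.21364247, -0.45169323,  0.23083174]), 'tcp_rot': array([ 9.75705310e-01,  2.19086403e-01, -1.19991085e-04, -5.31180763e-04]), 'ft_force': array([-0.14803985,  0.00296586, -0.26564871]), 'torque': array([-0.05638211, -0.05429109, -0.04090822]), 'grip_width': 0.9996917368321043}
{'camera_matrix': array([[364.49876449,   0.        , 256.05418757],
       [  0.        , 364.49876449, 191.46126067],
       [  0.        ,   0.        ,   1.        ]]), 'distortion': array([-0.05208106,  0.        ,  0.        ,  0.        ,  0.        ]), 'R': array([[ 0.00952887, -0.99990658, -0.00979991],
       [-0.98784237, -0.00789224, -0.1552584 ],
       [ 0.15516655,  0.0111602 , -0.98782528]]), 't': array([-0.05924812,  0.42843884,  0.97656378])}
```

View pics/t0.png

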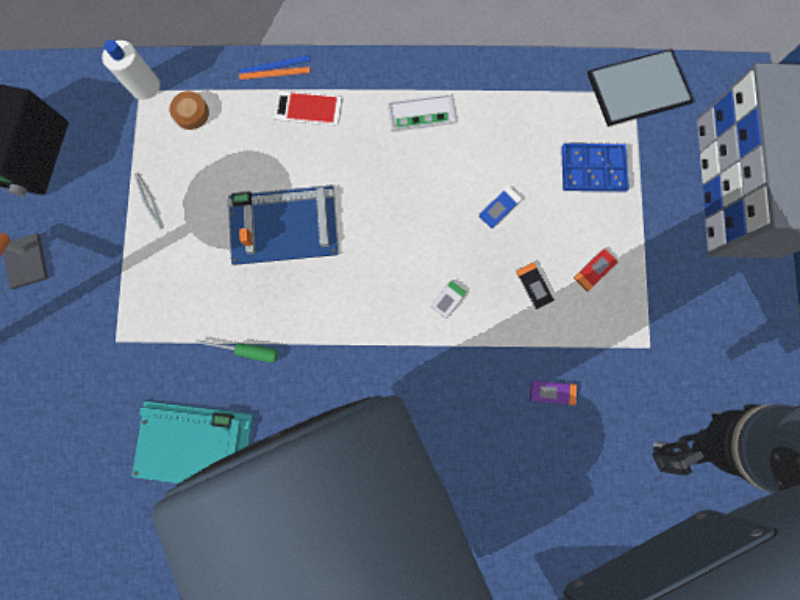

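View pics/scene0.png

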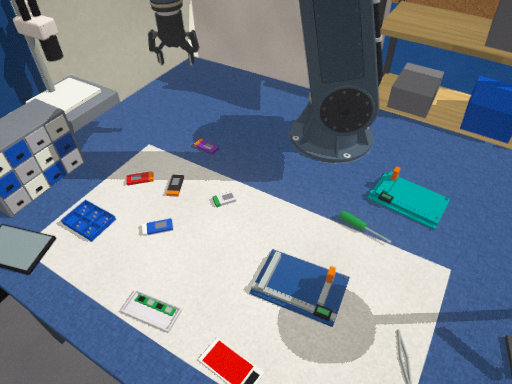

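Two pictures viewed. Candidates in the 800x600 top view:
- black with orange band: (535,285)
- red: (596,270)
- purple: (554,392)
- blue with white band: (500,207)
- silver with green band: (450,298)

Going by the description, I choose the black one. The blue caliper is at (285,225), with its fixed jaw on the right at x≈322 and its moving jaw with the orange grip at (245,237). The teal one at (190,445) is not meant. Next is a close crop of the pack and the caliper.

Run:
```python
from h import *
import pickle
ca,cb=pickle.load(open('c.pkl','rb'))
im=cv2.imread('pics/top0.png')
# caliper crop cols 140-225 rows 112-174 x5 ; pack crop
def crop(x0,y0,w,h,s):
    o=cv2.resize(im[y0:y0+h,x0:x0+w],None,fx=s,fy=s,interpolation=cv2.INTER_CUBIC)
    for k in range(0,w,10): 
        cv2.line(o,(k*s,0),(k*s,5),(0,0,255),1); cv2.putText(o,str(x0+k),(k*s,15),0,.35,(0,0,255))
    for k in range(0,h,10): 
        cv2.line(o,(0,k*s),(5,k*s),(0,0,255),1); cv2.putText(o,str(y0+k),(7,k*s+4),0,.35,(0,0,255))
    return o
a=crop(142,114,80,60,6); b=crop(325,160,50,45,6)
o=np.zeros((360,785,3),np.uint8); o[:,:480]=a; o[:270,485:785]=b
cv2.imwrite('pics/crop1.png',o)
```

```text
(no output)
```

View pics/crop1.png

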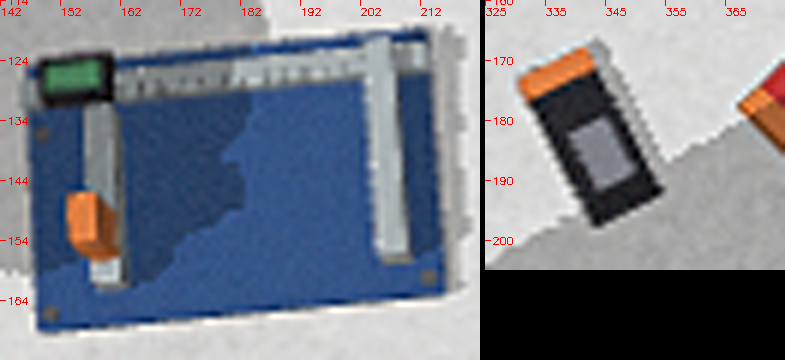

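Third picture: the black pack with the orange band is confirmed, with top-face corners at about (330,174), (343,167), (355,192) and (344.5,198) in raw pixels. The fixed jaw's face edge runs from (203,121.5) to (205.3,157), and the grip top is at about (155,150).

Run:
```python
from h import *
import pickle
ca,cb=pickle.load(open('c.pkl','rb'))
P=ray(ca,[(330.3,173.8),(342.3,167.3),(354.7,191.7),(344.5,197.8)],.014)
print(P.round(4),P.mean(0)); 
for i in range(4): print(np.linalg.norm(P[i]-P[i-1]),np.degrees(np.arctan2(*(P[i]-P[i-1])[[1,0]])))
J=ray(ca,[(202.8,121.5),(205.3,157)],.028);print('jaw',J,np.linalg.norm(J[0]-J[1]),np.degrees(np.arctan2(*(J[0]-J[1])[[1,0]])))
B=ray(ca,[(149,168.5),(216,163)],.008);print('bedcorners',B, np.degrees(np.arctan2(*(B[0]-B[1])[[1,0]])))
c=cams.get_calibration('wrist')
from scipy.spatial.transform import Rotation as Ro
s=sense();R=Ro.from_quat(s['tcp_rot']).as_matrix();print(R.round(3))
print('cam in tool',(R.T@(-np.array(c['R']).T@c['t']-s['eef_pos'])).round(4)); print((np.array(c['R'])@R).round(3),c['camera_matrix'])
```

```text
[[ 0.4845 -0.2661  0.014 ]
 [ 0.5038 -0.3009  0.014 ]
 [ 0.4335 -0.3341  0.014 ]
 [ 0.4159 -0.3047  0.014 ]] [ 0.45940951 -0.30143638  0.014     ]
0.07874842702902686 29.331412325711934
0.039765708614159255 -61.064467935315726
0.07771373248039995 -154.70068681006194
0.034313509337828334 120.92173315661813
jaw [[0.63280199 0.10013148 0.028     ]
 [0.52748982 0.08939003 0.028     ]] 0.10585854115043598 5.8238169485751605
bedcorners [[0.49761267 0.25491854 0.008     ]
 [0.514983   0.06099623 0.008     ]] 95.11853247207165
[[ 0.904  0.428 -0.   ]
 [ 0.428 -0.904  0.001]
 [ 0.    -0.001 -1.   ]]
cam in tool [ 6.730e-02  1.000e-04 -1.427e-01]
[[ 0.001  1.    -0.   ]
 [-0.963  0.001 -0.27 ]
 [-0.27   0.     0.963]] [[288.98568414   0.         257.53864717]
 [  0.         288.98568414 194.90420912]
 [  0.           0.           1.        ]]
```

```bash
python3 -m handwheel '{"fingers":[85,85,85,85,85,85,85,85,85,85,85,85],"xyz":[[28,-3,10],[28,-3,10],[28,-3,10],[28,-3,10],[28,-3,10],[28,-3,10],[28,-3,10],[28,-3,10],[31,-3,15],[31,-4,15],[0,0,0],[0,0,0]],"angular":[[0,0,-2],[0,0,0],[0,0,0],[0,0,0],[0,0,0],[0,0,0],[0,0,0],[0,0,0],[0,0,0],[0,0,0],[0,0,0],[0,0,0]]}' 30
python3 - <<'E'
from h import *
import pickle
s=sense(); im,c=snap('wrist','w1.png'); pickle.dump((s,c),open('w1.pkl','wb'))
print(s['eef_pos'],s['joints'][[0,5]])
cv2.imwrite('pics/w1b.png',cv2.resize(im[:,:,::-1],(800,600),interpolation=cv2.INTER_CUBIC))
E
```

```text
time_s: 1.1
eef_pos: [0.4545, -0.2927, 0.1201]
tcp_rot: [0.971, 0.237, -0.001, -0.001]
ft_force: [-0.3, 0.0, -0.6]
grip_width: 0.995
[ 0.45445351 -0.2926835   0.12009502] [-0.57216002  2.09026015]
```

View pics/w1b.png

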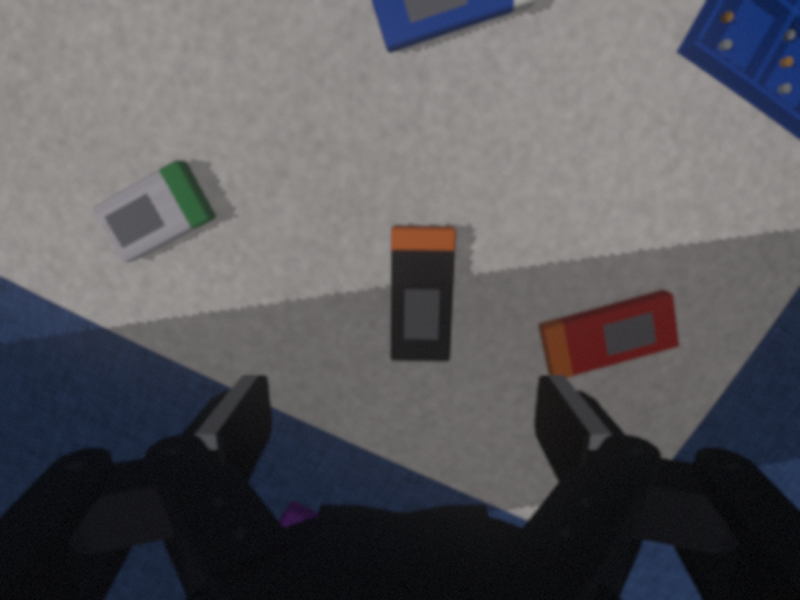

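Fourth picture: the pack is centred, with corners (391,228), (456,228), (450,360) and (391,360), and lies nearly along tool x.

```bash
cat >> h.py <<'E'
from scipy.spatial.transform import Rotation as Ro
def totool(s,X): return (Ro.from_quat(s['tcp_rot']).inv().apply(np.array(X)-s['eef_pos'])*1000).round(1)
E
python3 - <<'E'
from h import *
import pickle
s,c=pickle.load(open('w1.pkl','rb'))
for z in (.012,.014,.016):
  P=ray(c,np.array([(391,228),(456,228),(450.5,360),(391,360)])*.64,z)
  print(z,P.mean(0).round(4),[round(np.linalg.norm(P[i]-P[i-1])*1000,1) for i in range(4)],totool(s,P.mean(0)),np.degrees(np.arctan2(*((P[0]+P[1]-P[2]-P[3])[[1,0]]))))
s=sense();print(s['eef_pos'],np.degrees(Ro.from_quat(s['tcp_rot']).as_euler('ZYX')))
E
```

```text
0.012 [ 0.4609 -0.302   0.012 ] [np.float64(78.3), np.float64(35.9), np.float64(78.4), np.float64(35.6)] [  1.6  11.5 108.1] 27.013019054740745
0.014 [ 0.4613 -0.3017  0.014 ] [np.float64(77.7), np.float64(35.6), np.float64(77.8), np.float64(35.3)] [  2.1  11.4 106.1] 27.013019054740774
0.016 [ 0.4618 -0.3014  0.016 ] [np.float64(77.1), np.float64(35.3), np.float64(77.1), np.float64(35.0)] [  2.6  11.3 104.1] 27.013019054740735
[ 0.45399783 -0.29358918  0.12086625] [ 2.73816271e+01  4.77416084e-02 -1.79941287e+02]
```

```bash
python3 -m handwheel '{"fingers":[62,62,62,62,62,62,62,32,32,32,32,32,32],"xyz":[[2.4,10.7,10],[0,0,30],[0,0,30],[0,0,25],[0,0,15],[0,0,10],[0,0,0],[0,0,0],[0,0,0],[0,0,0],[0,0,0],[0,0,0],[0,0,0]],"angular":[[0,0,0.4],[0,0,0],[0,0,0],[0,0,0],[0,0,0],[0,0,0],[0,0,0],[0,0,0],[0,0,0],[0,0,0],[0,0,0],[0,0,0],[0,0,0]]}' 30
```

```text
time_s: 2.23
eef_pos: [0.4619, -0.3032, 0.0029]
tcp_rot: [0.973, 0.233, 0.001, 0.001]
ft_force: [-2.5, 0.1, 6.0]
grip_width: 0.407
```

```bash
python3 -m handwheel '{"fingers":[32,32,32,32,32,32,32,32,32,32,32,32,32,32,32,32,32,32,32,32],"xyz":[[0,0,-10],[0,0,-25],[0,0,-30],[0,0,-30],[10,-13,-30],[23,-30,0],[23,-30,0],[23,-30,0],[23,-30,0],[23,-30,0],[23,-30,0],[23,-30,0],[23,-30,0],[23,-30,0],[23,-30,0],[23,-30,0],[10,-11,0],[0,0,0],[0,0,0],[0,0,0]],"angular":[[0,0,0],[0,0,0],[0,0,0],[0,0,0],[0,0,0],[0,0,0],[0,0,0],[0,0,0],[0,0,0],[0,0,0],[0,0,0],[0,0,0],[0,0,-7],[0,0,0],[0,0,0],[0,0,0],[0,0,0],[0,0,0],[0,0,0],[0,0,0]]}' 30; python3 -c "
from h import *
s=sense();print(np.degrees(Ro.from_quat(s['tcp_rot']).as_euler('ZYX')),totool(s,[.5453,.1355,.133]),s['joints'])"
```

```text
time_s: 3.9
eef_pos: [0.529, 0.1384, 0.1271]
tcp_rot: [0.957, 0.292, 0.0, 0.0]
ft_force: [-0.1, -1.2, -0.5]
grip_width: 0.409
[ 3.39075533e+01 -3.69675595e-02  1.79975949e+02] [11.9 11.5 -5.9] [ 2.55973546e-01  3.47981757e-01 -1.19564311e-01  1.10250276e+00
 -1.83691047e-04  2.80576782e+00]
```

```bash
python3 -m handwheel '{"fingers":[32,32,32,32,32,32,32,32,32,32,32],"xyz":[[12,11.5,-6],[0,0,0],[0,0,0],[0,0,0],[0,0,0],[0,0,0],[0,0,0],[0,0,0],[0,0,0],[0,0,0],[0,0,0]],"angular":[[0,0,-6.8],[0,0,-6.8],[0,0,-6.8],[0,0,-6.8],[0,0,-6.8],[0,0,-6.8],[0,0,-6.8],[0,0,-6.8],[0,0,-7],[0,0,0],[0,0,0]]}' 30
python3 - <<'E'
from h import *
import pickle
s=sense(); im,c=snap('wrist','w2.png'); pickle.dump((s,c),open('w2.pkl','wb'))
print(np.degrees(Ro.from_quat(s['tcp_rot']).as_euler('ZYX')))
cv2.imwrite('pics/w2b.png',cv2.resize(im[:,:,::-1],(800,600),interpolation=cv2.INTER_CUBIC))
E
```

```text
time_s: 4.82
eef_pos: [0.5454, 0.135, 0.1327]
tcp_rot: [0.676, 0.737, 0.0, 0.0]
ft_force: [-0.8, -0.8, -0.1]
grip_width: 0.413
[9.50117248e+01 4.08283742e-04 1.79980278e+02]
```

View pics/w2b.png

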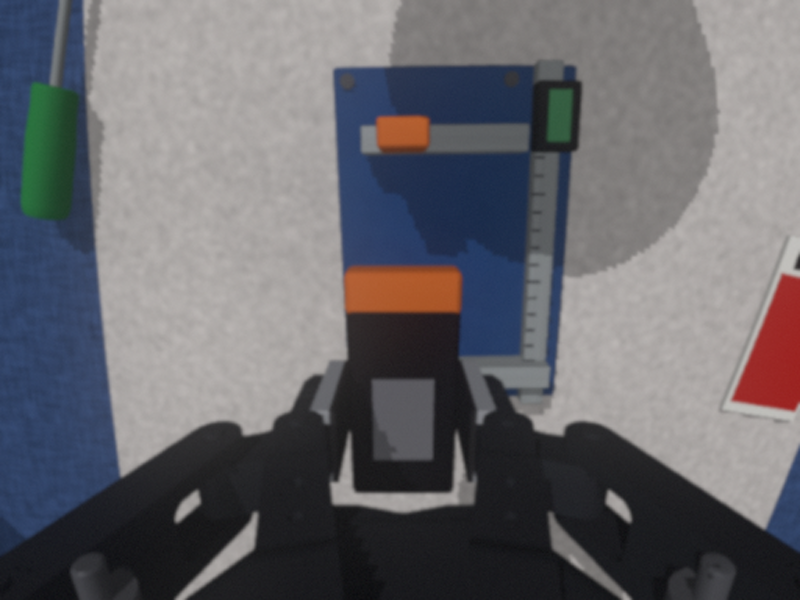

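Fifth picture: the pack is held flat, with its orange end toward the moving jaw. The fixed jaw's face shows at right, with its foot at y≈357 and top edge at ≈367. The grip is at (403,130).

Run:
```python
from h import *
import pickle
s,c=pickle.load(open('w2.pkl','rb'))
print('tcp',s['eef_pos'])
def f(n,pts,z):
    P=ray(c,np.array(pts)*.64,z); T=totool(s,P); print(n,z,'tool',T.tolist(),'world',P[:,:2].round(4).tolist(),'dir in tool',np.degrees(np.arctan2(*(T[-1]-T[0])[[1,0]])).round(1))
f('bed left edge',[(345,265),(335,72)],.008)
f('bed far edge',[(335,70),(575,67)],.008)
f('fixed foot',[(470,357),(524,357)],.008)
f('fixed topedge',[(485,367),(548,366)],.028)
f('fixed back',[(485,388),(550,388)],.028)
f('beam in',[(524,357),(532,155)],.018)
f('mov top back',[(362,127),(528,124)],.028)
f('mov foot',[(362,153),(528,151)],.008)
f('mov end',[(362,127),(362,140)],.028)
f('griptop corners',[(377,116),(429,116),(429,145),(377,145)],.063)
f('pack near top end',[(345,270),(461,270)],.133+.006)
```

```text
tcp [0.54538613 0.13504031 0.13271909]
bed left edge 0.008 tool [[17.5, -35.6, 124.7], [124.9, -38.0, 124.7]] world [[0.5085, 0.1494], [0.4966, 0.2562]] dir in tool -1.3
bed far edge 0.008 tool [[126.0, -38.0, 124.7], [128.7, 93.9, 124.8]] world [[0.4966, 0.2572], [0.6277, 0.2715]] dir in tool 88.8
fixed foot 0.008 tool [[-41.9, 42.1, 124.7], [-42.0, 76.8, 124.7]] world [[0.591, 0.097], [0.6256, 0.0999]] dir in tool 90.2
fixed topedge 0.028 tool [[-40.1, 48.1, 104.7], [-39.6, 85.9, 104.7]] world [[0.5968, 0.0993], [0.6344, 0.1031]] dir in tool 89.2
fixed back 0.028 tool [[-53.8, 48.8, 104.7], [-54.1, 88.5, 104.7]] world [[0.5987, 0.0857], [0.6383, 0.0889]] dir in tool 90.4
beam in 0.018 tool [[-37.9, 73.8, 114.7], [80.9, 70.0, 114.7]] world [[0.6223, 0.1038], [0.6081, 0.2217]] dir in tool -1.8
mov top back 0.028 tool [[93.9, -22.0, 104.7], [95.9, 64.1, 104.7]] world [[0.5153, 0.2266], [0.6009, 0.2362]] dir in tool 88.7
mov foot 0.008 tool [[82.0, -24.0, 124.7], [83.5, 70.3, 124.7]] world [[0.5144, 0.2146], [0.6081, 0.2244]] dir in tool 89.1
mov end 0.028 tool [[93.9, -22.0, 104.7], [87.4, -22.1, 104.7]] world [[0.5153, 0.2266], [0.5157, 0.2202]] dir in tool -179.1
griptop corners 0.063 tool [[94.8, -12.3, 69.7], [94.8, 10.7, 69.7], [82.5, 10.8, 69.7], [82.5, -12.5, 69.7]] world [[0.5248, 0.2284], [0.5478, 0.2305], [0.549, 0.2182], [0.5258, 0.2161]] dir in tool -179.1
pack near top end 0.139 tool [[40.6, -18.7, -6.3], [40.6, 17.0, -6.3]] world [[0.5232, 0.1738], [0.5588, 0.177]] dir in tool 90.0
```

```bash
python3 -m handwheel '{"fingers":[32,32,32,32,32,32,32,32,32],"xyz":[[2,0.5,10],[0,0,25],[0,0,30],[0,0,25],[0,0,15],[0,0,8],[0,0,5],[0,0,2],[0,0,0]],"angular":[[0,0,-1.3],[0,0,0],[0,0,0],[0,0,0],[0,0,0],[0,0,0],[0,0,0],[0,0,0],[0,0,0]]}' 30
```

```text
time_s: 5.62
eef_pos: [0.5459, 0.1381, 0.0126]
tcp_rot: [0.665, 0.747, 0.0, 0.0]
ft_force: [-0.2, 0.3, -0.4]
grip_width: 0.411
```

```bash
python3 -m handwheel '{"fingers":[32,32],"xyz":[[0,0,1],[0,0,0]],"angular":[[0,0,0],[0,0,0]]}' 30;python3 -m handwheel '{"fingers":[32,32],"xyz":[[0,0,1],[0,0,0]],"angular":[[0,0,0],[0,0,0]]}' 30
```

```text
time_s: 5.78
eef_pos: [0.5462, 0.1382, 0.012]
tcp_rot: [0.665, 0.747, 0.001, 0.0]
ft_force: [-0.7, -0.8, -0.8]
grip_width: 0.413
time_s: 5.95
eef_pos: [0.5462, 0.1382, 0.0109]
tcp_rot: [0.665, 0.747, 0.001, 0.0]
ft_force: [0.9, 0.5, 1.6]
grip_width: 0.411
```

```bash
python3 -m handwheel '{"fingers":[32,32,32,38,42,48,56,62,62,62,62,62,62,62],"xyz":[[0,0,0.7],[0,0,0],[0,0,0],[0,0,0],[0,0,0],[0,0,0],[0,0,0],[0,0,0],[0,0,-10],[0,0,-25],[0,0,-35],[0,0,-40],[0,0,-10],[0,0,0]],"angular":[[0,0,0],[0,0,0],[0,0,0],[0,0,0],[0,0,0],[0,0,0],[0,0,0],[0,0,0],[0,0,0],[0,0,0],[0,0,0],[0,0,0],[0,0,0],[0,0,0]]}' 30
python3 - <<'E'
from h import *
import pickle
s=sense(); im,c=snap('wrist','w3.png'); pickle.dump((s,c),open('w3.pkl','wb'))
print(s['eef_pos'],np.degrees(Ro.from_quat(s['tcp_rot']).as_euler('ZYX')))
cv2.imwrite('pics/w3b.png',cv2.resize(im[:,:,::-1],(800,600),interpolation=cv2.INTER_CUBIC))
E
```

```text
time_s: 7.12
eef_pos: [0.5477, 0.1386, 0.134]
tcp_rot: [0.665, 0.747, 0.003, 0.002]
ft_force: [-0.0, 0.5, 0.0]
grip_width: 0.725
[0.54766223 0.138577   0.13398573] [ 9.66150586e+01 -4.82713837e-02  1.79638456e+02]
```

View pics/w3b.png

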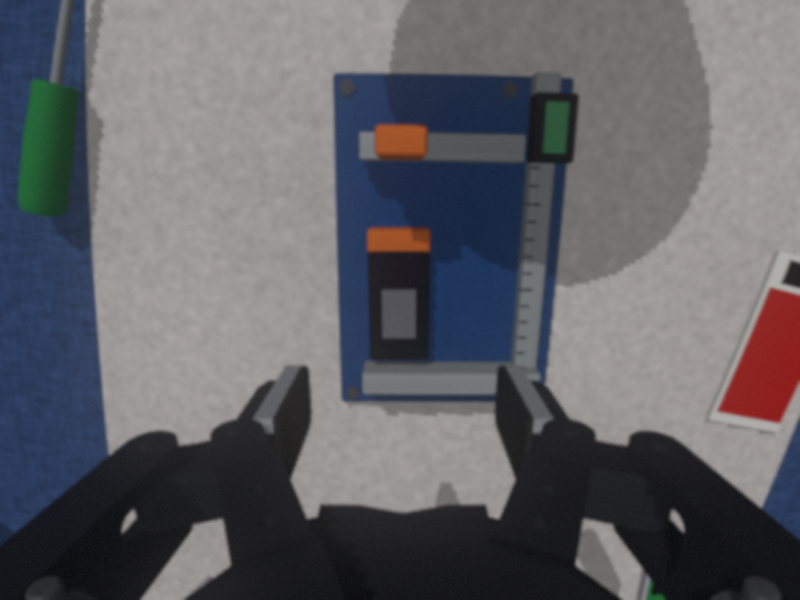

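Sixth picture: the pack lies flat and square on the bed, spanning (367–431, 229–360) against the fixed jaw. The grip top's back edge is at y≈124.5, x 375–428, and the moving jaw's foot is at y≈162.

Run:
```python
from h import *
import pickle
s,c=pickle.load(open('w3.pkl','rb'))
def f(n,pts,z):
    P=ray(c,np.array(pts)*.64,z); T=totool(s,P); print(n,'tool',T.tolist(),'world',P.mean(0).round(4),'dir',np.degrees(np.arctan2(*(T[-1]-T[0])[[1,0]])).round(1),np.degrees(np.arctan2(*(P[-1]-P[0])[[1,0]])).round(1))
f('grip back',[(375,124.5),(428,124.5)],.063)
f('mov back top',[(361,133),(525,135)],.028)
f('mov foot',[(361,159),(525,162)],.008)
f('mov end',[(360,145)],.028)
f('fixed topface',[(364,367),(500,367)],.028)
f('fixed foot',[(364,360),(500,361)],.008)
f('fixed back',[(364,394),(496,394)],.028)
f('pack',[(367,229),(431,229),(430,358),(371,358)],.020)
f('pack left',[(371,358),(367,229)],.020);f('pack right',[(430,358),(431,229)],.020)
f('beam',[(515,362),(529,165)],.018)
```

```text
grip back tool [[91.4, -13.3, 71.0], [91.5, 10.4, 71.1]] world [0.5361 0.2294 0.063 ] dir 89.8 6.7
mov back top tool [[91.1, -22.7, 105.9], [90.6, 63.3, 106.5]] world [0.558  0.2313 0.028 ] dir 90.3 6.3
mov foot tool [[78.8, -24.7, 125.9], [77.6, 69.4, 126.5]] world [0.5616 0.219  0.008 ] dir 90.7 5.9
mov end tool [[85.1, -23.3, 105.9]] world [0.5153 0.2206 0.028 ] dir 0.0 0.0
fixed topface tool [[-40.5, -23.9, 105.8], [-40.7, 57.4, 106.3]] world [0.5696 0.1003 0.028 ] dir 90.1 6.4
fixed foot tool [[-44.3, -25.6, 125.8], [-45.3, 61.8, 126.3]] world [0.5716 0.0963 0.008 ] dir 90.7 6.0
fixed back tool [[-58.2, -24.3, 105.8], [-58.6, 56.1, 106.3]] world [0.5708 0.0826 0.028 ] dir 90.3 6.4
pack tool [[40.2, -21.1, 113.9], [40.2, 15.1, 114.1], [-38.1, 15.9, 114.1], [-38.0, -20.2, 113.8]] world [0.5457 0.1395 0.02  ] dir 179.3 -82.8
pack left tool [[-38.0, -20.2, 113.8], [40.2, -21.1, 113.9]] world [0.5277 0.1375 0.02  ] dir -0.7 97.2
pack right tool [[-38.1, 15.9, 114.1], [40.2, 15.1, 114.1]] world [0.5636 0.1416 0.02  ] dir -0.6 97.2
beam tool [[-41.8, 68.9, 116.4], [75.6, 69.1, 116.5]] world [0.615  0.1635 0.018 ] dir 0.1 96.5
```

```bash
python3 -m handwheel '{"fingers":[62,62,62,62,62,62,62,62,62,62,62,62,62,62,62,62,62,62],"xyz":[[28,-0.5,0],[28,-0.5,0],[28.4,-0.5,0],[0,0,0],[0,0,0],[0,0,0],[0,0,0],[0,0,0],[0,0,0],[0,0,0],[0,0,0],[0,0,0],[0,0,0],[0,0,0],[0,0,0],[0,0,0],[0,0,0],[0,0,0]],"angular":[[0,0,0],[0,0,0],[0,0,0],[0,0,-6.9],[0,0,-6.9],[0,0,-6.9],[0,0,-6.9],[0,0,-6.9],[0,0,-6.9],[0,0,-6.9],[0,0,-6.9],[0,0,-6.9],[0,0,-6.9],[0,0,-6.9],[0,0,-6.9],[0,0,-6.9],[0,0,0],[0,0,0]]}' 20
python3 - <<'E'
from h import *
import pickle
s=sense(); im,c=snap('wrist','w4.png'); pickle.dump((s,c),open('w4.pkl','wb'))
print(s['eef_pos'],np.degrees(Ro.from_quat(s['tcp_rot']).as_euler('ZYX')),totool(s,[.537,.2226,.038]))
cv2.imwrite('pics/w4b.png',cv2.resize(im[:,:,::-1],(800,600),interpolation=cv2.INTER_CUBIC))
E
```

```text
time_s: 8.67
eef_pos: [0.5339, 0.2215, 0.1288]
tcp_rot: [-0.053, 0.999, -0.0, -0.001]
ft_force: [-0.5, -0.9, -0.5]
grip_width: 0.727
[0.53389639 0.22152301 0.12878026] [-1.73908285e+02 -8.02937097e-02 -1.79979070e+02] [-3.3  0.8 90.8]
```

View pics/w4b.png

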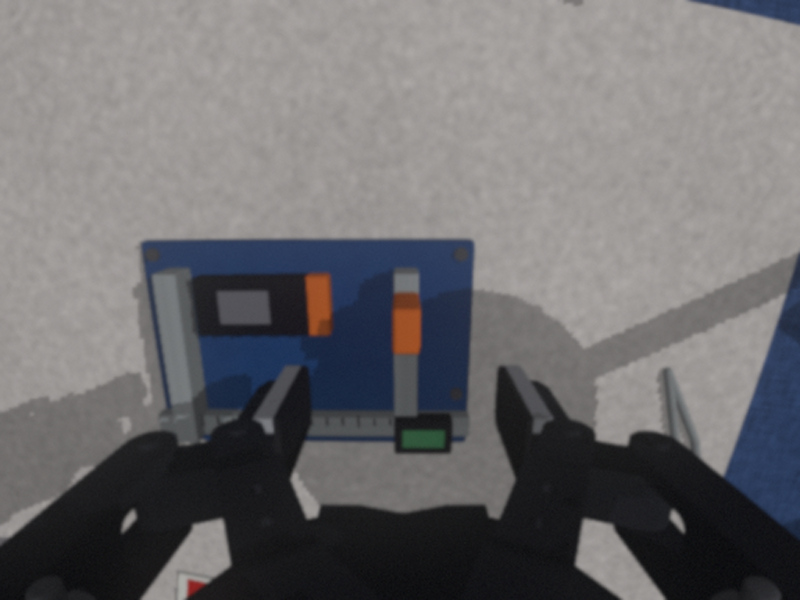

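Seventh picture: the grip is at (407,325), centred between the fingers (pads at 305 and 500, mid 403), and the jaw is square. Descend and pinch.

```bash
python3 -m handwheel '{"fingers":[62,62,62,62,62,62,50,40,30,24,20,16,10,10,10,10,10],"xyz":[[-3,1,15],[0,0,25],[0,0,25],[0,0,15],[0,0,10],[0,0,0],[0,0,0],[0,0,0],[0,0,0],[0,0,0],[0,0,0],[0,0,0],[0,0,0],[0,0,0],[0,0,0],[0,0,0],[0,0,0]],"angular":[[0,0,0],[0,0,0],[0,0,0],[0,0,0],[0,0,0],[0,0,0],[0,0,0],[0,0,0],[0,0,0],[0,0,0],[0,0,0],[0,0,0],[0,0,0],[0,0,0],[0,0,0],[0,0,0],[0,0,0]]}' 20; python3 -c "
from h import *
s=sense();print(s['eef_pos'],s['torque'],np.degrees(Ro.from_quat(s['tcp_rot']).as_euler('ZYX')))"
```

```text
time_s: 10.13
eef_pos: [0.5373, 0.2231, 0.0398]
tcp_rot: [-0.055, 0.998, 0.0, 0.0]
ft_force: [-1.9, 0.5, 4.9]
grip_width: 0.159
[0.5373415  0.22313989 0.03978713] [ 0.02911167  0.15754106 -0.01173686] [-1.73682507e+02  1.37673466e-02  1.79990679e+02]
```

```bash
python3 -m handwheel '{"fingers":[10,10,10,10,10,10,10,10,10,10,10,10,10,10,10,10],"xyz":[[0,-1,0],[0,-2,0],[0,-2,0],[0,-2,0],[0,-3,0],[0,-3,0],[0,-3,0],[0,-3,0],[0,-3,0],[0,-3,0],[0,-3,0],[0,-2,0],[0,-2,0],[0,-1,0],[0,0,0],[0,0,0]],"angular":[[0,0,0],[0,0,0],[0,0,0],[0,0,0],[0,0,0],[0,0,0],[0,0,0],[0,0,0],[0,0,0],[0,0,0],[0,0,0],[0,0,0],[0,0,0],[0,0,0],[0,0,0],[0,0,0]]}' 20
python3 - <<'E'
from h import *
import pickle
s=sense();print(s['eef_pos'],s['torque'],np.degrees(Ro.from_quat(s['tcp_rot']).as_euler('ZYX')))
E
```

```text
time_s: 11.47
eef_pos: [0.5408, 0.1902, 0.0397]
tcp_rot: [-0.055, 0.998, 0.0, -0.0]
ft_force: [-2.8, -0.3, 6.2]
grip_width: 0.159
[0.54081553 0.19018011 0.03972666] [ 0.02741871  0.36806411 -0.04417075] [-1.73692334e+02 -5.90473696e-03  1.79993965e+02]
```

```bash
Z='{"fingers":[10,10,10,10],"xyz":[[0,-1,0],[0,-1,0],[0,-1,0],[0,0,0]],"angular":[[0,0,0],[0,0,0],[0,0,0],[0,0,0]]}'; python3 -m handwheel '{"fingers":[10,10,10,10,10],"xyz":[[0,-1,0],[0,-1,0],[0,-1,0],[0,-1,0],[0,0,0]],"angular":[[0,0,0],[0,0,0],[0,0,0],[0,0,0],[0,0,0]]}' 20; python3 -m handwheel '{"fingers":[10,10,10],"xyz":[[0,-1,0],[0,-0.5,0],[0,0,0]],"angular":[[0,0,0],[0,0,0],[0,0,0]]}' 20
```

```text
time_s: 11.88
eef_pos: [0.5412, 0.1863, 0.0397]
tcp_rot: [-0.055, 0.998, 0.0, -0.0]
ft_force: [-3.0, -0.3, 6.5]
grip_width: 0.159
time_s: 12.13
eef_pos: [0.5414, 0.1849, 0.0397]
tcp_rot: [-0.055, 0.998, 0.0, -0.0]
ft_force: [-3.6, 0.8, 5.5]
grip_width: 0.16
```

```bash
python3 -m handwheel '{"fingers":[10,10,10],"xyz":[[0,-0.7,0],[0,-0.7,0],[0,0,0]],"angular":[[0,0,0],[0,0,0],[0,0,0]]}' 20
```

```text
time_s: 12.38
eef_pos: [0.5415, 0.1835, 0.0397]
tcp_rot: [-0.055, 0.998, 0.0, -0.0]
ft_force: [-3.0, 0.5, 7.0]
grip_width: 0.16
```

```bash
python3 -m handwheel '{"fingers":[10,10,10],"xyz":[[0,-0.5,0],[0,-0.5,0],[0,0,0]],"angular":[[0,0,0],[0,0,0],[0,0,0]]}' 20
python3 - <<'E'
from h import *
s=sense(); im,c=snap('top','t5.png')
o=cv2.resize(im[114:174,142:242,::-1],None,fx=7,fy=7,interpolation=cv2.INTER_CUBIC); cv2.imwrite('pics/t5b.png',o)
E
```

```text
time_s: 12.63
eef_pos: [0.5416, 0.1825, 0.0397]
tcp_rot: [-0.055, 0.998, 0.0, -0.0]
ft_force: [-3.4, 0.3, 6.4]
grip_width: 0.165
```

View pics/t5b.png

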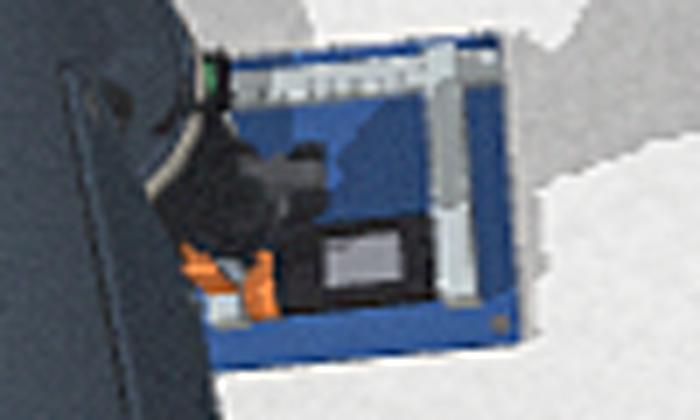

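Eighth picture: the moving jaw at x≈245 is right at the pack's orange end, and the pack reaches almost to the fixed jaw at x≈433. Continue in small steps.

```bash
python3 -m handwheel '{"fingers":[10,10,10],"xyz":[[0,-0.5,0],[0,-0.5,0],[0,0,0]],"angular":[[0,0,0],[0,0,0],[0,0,0]]}' 20;  python3 -m handwheel '{"fingers":[10,10,10],"xyz":[[0,-0.5,0],[0,-0.5,0],[0,0,0]],"angular":[[0,0,0],[0,0,0],[0,0,0]]}' 20; python3 -c "
from h import *
s=sense();print(s['torque'],s['joints'])"
```

```text
time_s: 12.93
eef_pos: [0.5417, 0.1815, 0.0397]
tcp_rot: [-0.055, 0.998, 0.0, -0.0]
ft_force: [-3.3, 0.6, 6.3]
grip_width: 0.158
time_s: 13.18
eef_pos: [0.5418, 0.1811, 0.0398]
tcp_rot: [-0.055, 0.998, 0.001, -0.0]
ft_force: [-3.5, 5.6, 5.2]
grip_width: 0.157
[1.20147576 0.62499316 0.10248082] [ 0.32167417  0.46324306 -0.18150985  0.9259445   0.00159566  0.21103479]
```

```bash
python3 -m handwheel '{"fingers":[18,24,30,36,42,42,42,42,42,42,42,42,42],"xyz":[[0,0,0],[0,0,0],[0,0,0],[0,0,0],[0,0,0],[0,0,0],[0,0,-10],[0,0,-20],[0,0,-30],[0,0,-30],[0,0,-10],[0,0,0],[0,0,0]],"angular":[[0,0,0],[0,0,0],[0,0,0],[0,0,0],[0,0,0],[0,0,0],[0,0,0],[0,0,0],[0,0,0],[0,0,0],[0,0,0],[0,0,0],[0,0,0]]}' 20
python3 - <<'E'
from h import *
import pickle
s=sense(); im,c=snap('wrist','w6.png'); pickle.dump((s,c),open('w6.pkl','wb'))
cv2.imwrite('pics/w6b.png',cv2.resize(im[:,:,::-1],(800,600),interpolation=cv2.INTER_CUBIC))
E
```

```text
time_s: 14.27
eef_pos: [0.5423, 0.1805, 0.1401]
tcp_rot: [-0.055, 0.998, 0.0, 0.001]
ft_force: [-0.3, -0.4, -0.5]
grip_width: 0.492
```

View pics/w6b.png

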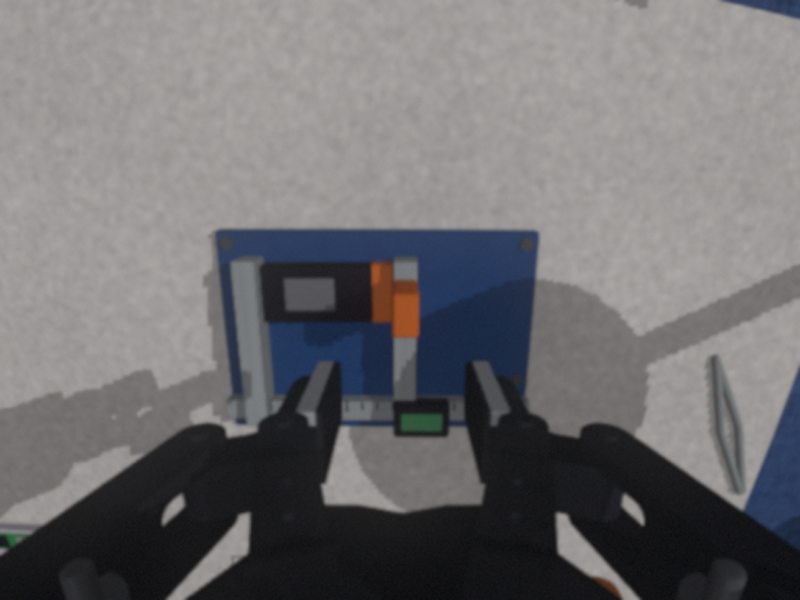

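Ninth picture: the hand is clear. The pack spans 262–393, touching the fixed jaw (face edge ≈262) and the square moving jaw (393). Numeric check next.

Run:
```python
from h import *
import pickle
s,c=pickle.load(open('w6.pkl','rb'))
g=cv2.imread('pics/w6.png')
print(g[185,155:182].tolist()); print(g[185,245:258].tolist())
for n,p,z in [('fixed/mov top',[(262,265),(393,265)],.028),('mov face',[(393,262),(393,398)],.028),('fixed face',[(262,265),(268,395)],.028),('packends',[(263,292),(393,292)],.020),('pack y',[(320,263),(320,322)],.02),('beam',[(390,397)],.018)]:
    P=totool(s,ray(c,np.array(p)*.64,z)); print(n,P.tolist(),(P[-1]-P[0]))
print(sense()['ft_force'],sense()['time_s'])
```

```text
[[120, 119, 115], [122, 121, 118], [124, 122, 118], [125, 122, 119], [126, 124, 120], [127, 125, 121], [125, 124, 120], [122, 122, 117], [115, 112, 110], [101, 99, 96], [90, 89, 86], [78, 76, 74], [59, 57, 55], [44, 42, 41], [39, 36, 36], [40, 36, 36], [39, 36, 35], [39, 35, 35], [40, 36, 37], [37, 33, 33], [37, 33, 33], [38, 34, 34], [38, 35, 35], [37, 32, 33], [38, 34, 33], [41, 36, 37], [53, 50, 50]]
[[35, 62, 118], [35, 61, 118], [36, 62, 118], [33, 61, 116], [31, 58, 112], [30, 54, 103], [31, 51, 95], [31, 51, 97], [32, 54, 105], [30, 54, 106], [33, 57, 109], [31, 56, 108], [33, 57, 109]]
fixed/mov top [[21.6, -81.3, 112.0], [21.5, -5.9, 112.0]] [-0.1 75.4  0. ]
mov face [[23.3, -5.9, 112.0], [-62.5, -6.3, 112.1]] [-85.8  -0.4   0.1]
fixed face [[21.6, -81.3, 112.0], [-60.9, -84.7, 112.1]] [-82.5  -3.4   0.1]
packends [[3.6, -84.6, 120.1], [3.6, -6.1, 120.1]] [ 0.  78.5  0. ]
pack y [[21.3, -49.2, 120.0], [-15.3, -50.9, 120.1]] [-36.6  -1.7   0.1]
beam [[-67.0, -8.5, 122.1]] [0. 0. 0.]
[ 0.36118435 -0.30891676  0.09290109] 14.3167
```

```bash
python3 -c "
from bench import ticket
print(ticket.hand_in())"
```

```text
the job is handed in; nothing more can be done
None
```

I laid the black pack flat and lengthwise on the blue caliper's bed. I then pinched the orange grip, slid the moving jaw about 42 mm until it met resistance, let go and raised the hand clear. The job was handed in at about 14.3 s, and no verdict was given.

**Passing checks:**
- The closing force rose to about 5.6 N at the end.
- The last wrist picture shows both jaws at the pack's ends and the moving jaw within about 1° of square. The wrist force was back near zero.
- The opening should be about 80 mm, from my estimate of 122 mm at the start less 42 mm of travel.

**Disagreeing check:** the direct pixel reading of the gap at jaw-top height gave only 75.4 mm, because the fixed jaw's blurred edge read short. The pack itself read 78.5 mm in the same picture, against its true 80 mm. I therefore trusted the travel and the contact force.

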